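# Clear the mortise and hover the leg's tenon over it

## Task

The tool tote stands half across the mortise in the board: lift it off by its dowel handle, hang it by that handle on both prongs of the hook stand and let go of it. Then take the short leg out of its cradle, carry it over the fence and stop with its tenon hovering about a centimetre above the mortise, upright, centred on it and turned in line with it, touching neither the board nor anything else but the gripper. Finish there, still holding the leg steady in the air, with the tote still hanging, the fence never knocked by either, and the other things on the bench left where they were.

Things in the scene. Friction and masses are not known exactly. Their poses are not given: they have to be found in the camera images.
- tote: open wooden tool tote, 90 (x) x 150 (y) x 125 high, 0.3-0.5 kg, loose, standing on the board half across the mortise, long side along the board. Box 40 high (ends 45); end boards, 40 wide above, rise to 125 and carry a round dowel handle (diameter 16, along y, 138 clear length), its centre 115 above the underside, 67 free below it. Origin: centre of its underside; z up
- tote_handle (a point): middle of the tote's dowel handle, on the dowel's centre line; y along the dowel
- hook_seat (a point): where the middle of the tote's dowel (its centre line) comes to lie when it hangs on the hook: midway between the two prongs, 12 above the level of their bars' centres, 232 above the bench. Axes as the hook's
- hook: fixed steel stand: base plate 140 x 160 x 15, post 250 high, two round prongs (diameter 8, at 38 either side along its y) pointing to its -x, about to the robot. Each has a level trough from x = -80 to -50, then turns up to a tip at x = -95, 238 high; underside of the troughs 216 high. Cross plate behind them: front at x = 0, top 250. The prongs pass under the dowel, above the box; it seats at x = -65. Origin: on the bench under that front; z up
- board: wooden workpiece, fixed, 100 (its x) x 260 (its y) x 40 high, lying flat on the left or right half of the bench, with one rectangular mortise in its top. Origin: centre of its underside; z up
- board_hole0 (a point): centre of the mortise's mouth, in the board's top face, 40 above the bench, 50 along the board's +y from its middle; mortise 15 (board x) x 35 (board y), 25 deep; axes as the board's
- leg: short wooden leg piece, loose, 0.09-0.18 kg: a block 36 (its x) x 50 (its y) x 90 high with a tenon 12 (x) x 32 (y) x 18 long under its middle. Origin: centre of the tenon's lower end face; z up, so the block spans z = 18 to 108. It stands upright at the start, shoulders on the cradle's battens. A half turn about z makes no difference
- cradle: two parallel wooden battens along its y, each 32 wide, 150 long, top 34 above the bench, 20 apart, on a base 110 x 150; fixed, on the half of the bench opposite the board; the leg's tenon hangs between the battens. Origin: centre of its underside
- fence: dark wooden fence board on edge, fixed, 240 (its x) x 22 (its y) x 100 high, with feet 75 wide, between the board and the cradle; runs roughly away from the robot. Origin: centre of its underside
- glue: white glue bottle, 54 across, 160 high, standing. A bystander, loose: leave it alone. Origin: centre of its underside
- jar: screw jar with steel cap, 66 across, 90 high, standing. A bystander, loose: leave it alone. Origin: centre of its underside
- mallet: hammer lying flat near the left edge. A bystander, loose: leave it alone. Origin: on its axis at its underside
- driver: screwdriver lying flat near the right edge. A bystander, loose: leave it alone. Origin: on its axis at its underside
- sander: cork sanding block 60 x 80 x 35 high, to the left of the hook stand. A bystander, loose: leave it alone. Origin: centre of its underside
- tape: yellow tape measure about 65 x 40 x 60 high, to the right of the hook stand. A bystander, loose: leave it alone. Origin: centre of its underside
- offcut: small wooden offcut 40 x 60 x 30 high, on the bench in front of the hook stand's foot, below the prongs. A bystander, loose: leave it alone. Origin: centre of its underside
Not all that is in view belongs to the job. What is shaped like the leg but pink or purple is not meant.

How it is judged:
By the outcome, as a careful person would: the job done as asked, in the order asked, and still so for the second after the job is handed in, while the arm keeps its last pose, push and grip.
It also fails if it takes over 64 s, if anything falls off the work surface, if the arm or the gripper's body presses on something with over 40 N, if the wrist force passes 120 N, or if a joint passes its speed limit or range.

## Robot

A 6-joint arm with a two-finger parallel gripper is mounted at the origin on the work surface. World frame = base frame: x ahead of the robot, y to its left, z up, the work surface at z = 0. Lengths are in m, angles in rad, forces in N, time in s.
With the tool pointing down it reaches from about 0.35 to 0.775 m from the base axis. Payload 5.5 kg.
Tool frame: the origin (TCP) lies midway between the tips of the shut fingers; the grasp point (between the pads) lies 19 mm behind it; z points along the fingers, y is the line along which they close (so a half turn about z gives the same grasp; the last joint's range is limited). The gripper opens to 85 mm and grips with 20 to 120 N. Pads are 22 mm wide; open, the fingers measure 114 mm over their backs; the gripper's body (76 mm by 85 mm) begins 54 mm behind the grasp point. The pads swing forward as they close: fully open they stand 13 mm farther back than shut.
Start: joints at [1.079, 0.313, 0.046, 1.304, 0, 1.431], TCP at [0.198, 0.54, 0.231] pointing down, gripper open.
Joint ranges: [-2.76, 2.76], [-0.86, 1.69], [-1.03, 1.26], [-2.2, 2.34], [-1.47, 1.5], [-3.14, 3.14]. Speed limits (rad/s): [2.57, 2.57, 3.14, 3.14, 3.14, 3.14].

## Interface

Orientations are given as a unit quaternion [w, x, y, z].
In Python, from workcell import telemetry, imaging, env gives the robot as it stands. The module is installed in compiled form; this text tells all that it offers.
- The arm moves only by the tool step_arm, never from a script. Its argument "moves" is a list of rows, each a list of 3 entries, a list of its own where there are three numbers: the shift along the tool's x, y, z in mm, then the turn, a rotation vector about the tool's x, y, z in rad, then the finger opening in mm, from 0 to 85.4. A call has 1 to 8 rows; each row is the pose to reach, as a shift and turn from the pose commanded when the call began, along the tool's axes at that moment; what a row does not reach only later rows make up. A row lasts 1/12 s, in which the tool goes at most 41.7 mm and 7.16 degrees, less where a joint would pass 70% of its speed; a pose out of reach is approached as far as the arm can. A call with a gripper value outside its range is refused whole. The fingers move at their own pace and stop on an object; "grip_force" is the grip in N (left out, the last holds). Time passes only in rows, so rows that repeat a pose let the fingers close. It gives the time, the measured TCP pose, the force, the opening and the grip force at its end, in the units of the state.
- telemetry.get_state(): the state, without advancing time (a new reading comes with each control period).
- imaging.read_camera(name): name is "scene" or "top"; returns the picture (400x640x3 uint8, red, green, blue); there is no depth.
- imaging.camera_params(name): a dict with "camera_matrix" (3x3 intrinsics, pixels), "D" ([k1, k2, p1, p2, k3] as OpenCV has them; the pictures are not rectified), "pose" (4x4, takes a point from camera to world coordinates). Camera axes: x right, y up, looking along -z (the intrinsics and any distortion apply to the point x, -y, -z); pixel columns grow to the right and rows downward; lengths in m; the calibration is good to about 2 mm. A picture is of the moment at which its call begins. camera_params takes no time and is no camera call.
- env.hand_in(): hands the job in; it is judged then, once.
The state is a dict: "clock": time; "joint_pos": joint angles; "qvel": joint speeds; "tau": joint torques, N m; "tcp_pos": TCP position; "orientation": TCP orientation; "wrist_force": force on the tool from outside, world axes, zero at the start; "ft_torque": the same for the moment, N m; "finger_gap": finger opening in m; "grip_force": force on a finger pad.
Only numpy, scipy, OpenCV 4.12 (cv2) and the standard library are available. Lean on these libraries where they do the work, as an engineer would, in place of code of your own. Each camera call takes 0.05 s, during which the arm holds its last target. There are 200 camera calls.

## Working session

There is one attempt and no reset: what is moved stays moved. The work goes in short steps, Python scripts to look and compute and a tool call to move; the robot and the scene stay as the last step left them, time stands still between calls to the robot, and variables do not carry over. Pictures are saved under pics/ and viewed, at most 12 in all, crops included, and the job is handed in when it is done.

Besides the shell and the picture viewer there is one more tool, called after "Call:" in YAML: its name, and indented under it one key for each argument. step_arm: Moves the arm, as the interface text tells. Its arguments: {"type":"object","properties":{"moves":{"type":"array"},"grip_force":{"type":"number"}},"required":["moves"]}

```bash
mkdir -p pics
python3 - <<'E'
from workcell import telemetry, imaging
import cv2
for n in ("scene","top"):
    im=imaging.read_camera(n); cv2.imwrite(f"pics/{n}0.png",im[:,:,::-1])
    p=imaging.camera_params(n); print(n,p)
print(telemetry.get_state())
E
```

```text
scene {'camera_matrix': array([[456.58884211,   0.        , 324.70153213],
       [  0.        , 456.58884211, 196.63562031],
       [  0.        ,   0.        ,   1.        ]]), 'D': array([-0.09073244,  0.        ,  0.        ,  0.        ,  0.        ]), 'pose': array([[-0.43176714, -0.54181075,  0.7211229 ,  1.56377786],
       [ 0.90179691, -0.27563373,  0.33284889,  0.43783323],
       [ 0.01842469,  0.79401962,  0.60761285,  0.96543179],
       [ 0.        ,  0.        ,  0.        ,  1.        ]])}
top {'camera_matrix': array([[411.40087401,   0.        , 323.0976279 ],
       [  0.        , 411.40087401, 203.59609293],
       [  0.        ,   0.        ,   1.        ]]), 'D': array([-0.05565622,  0.        ,  0.        ,  0.        ,  0.        ]), 'pose': array([[ 0.00451376,  0.9956635 , -0.09291835,  0.46360049],
       [-0.99997405,  0.00397247, -0.00600964, -0.00432726],
       [-0.00561446,  0.09294306,  0.9956556 ,  1.48904774],
       [ 0.        ,  0.        ,  0.        ,  1.        ]])}
{'clock': 0.1, 'joint_pos': array([ 1.07938925e+00,  3.13919586e-01,  4.51040500e-02,  1.30357044e+00,
       -4.38707941e-07,  1.43121972e+00]), 'qvel': array([ 7.32501161e-05, -2.38934041e-03,  1.69468824e-03,  3.68510690e-04,
       -7.15259033e-04, -1.14711615e-03]), 'tau': array([ 1.47731556e-03, -4.81723380e+01,  2.99244940e+01,  1.27149385e-02,
       -2.16676563e-04,  6.39009698e-06]), 'tcp_pos': array([0.19794314, 0.53939011, 0.23050596]), 'orientation': array([-2.46412113e-04,  1.75009262e-01,  9.84566466e-01, -7.55660833e-04]), 'wrist_force': array([ 0.3950343 , -0.02860195,  0.14067124]), 'ft_torque': array([-0.03228213, -0.04206595,  0.01559679]), 'grip_force': 0.0, 'finger_gap': 0.08577719114375291}
```

View pics/scene0.png

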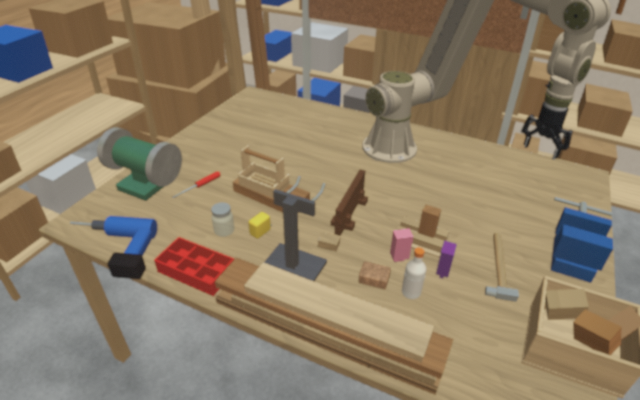

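View pics/top0.png

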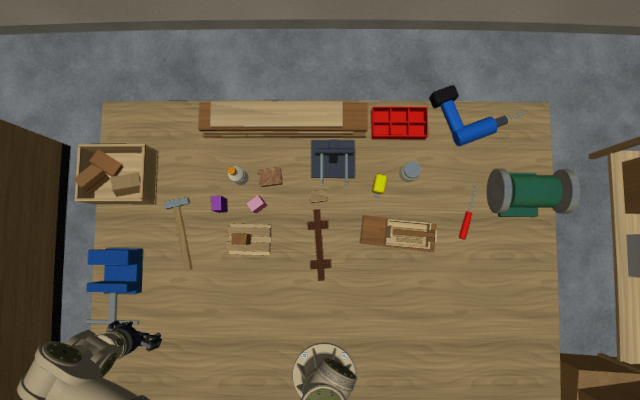

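The leg is the natural brown block in the cradle at top (240,239) / scene (430,220). The pink block (256,204) and purple block (219,204) are lookalikes standing on the bench, not in the cradle. I'll check enlarged crops.

```bash
cat > crop.py <<'E'
import cv2,numpy as np
def crop(im,x0,y0,w,h,s):
    c=cv2.resize(im[y0:y0+h,x0:x0+w],None,fx=s,fy=s,interpolation=cv2.INTER_CUBIC)
    for x in range((x0+9)//10*10,x0+w,10):
        cv2.line(c,(int((x-x0+.5)*s),0),(int((x-x0+.5)*s),5),(0,0,255),1); cv2.putText(c,str(x),(int((x-x0+.5)*s)-9,14),0,.32,(255,0,255),1)
    for y in range((y0+9)//10*10,y0+h,10):
        cv2.line(c,(0,int((y-y0+.5)*s)),(5,int((y-y0+.5)*s)),(0,0,255),1); cv2.putText(c,str(y),(6,int((y-y0+.5)*s)+4),0,.32,(255,0,255),1)
    return c
def mont(items,name):
    out=np.zeros((600,800,3),np.uint8)
    for c,x,y in items:
        h=min(c.shape[0],600-y);w=min(c.shape[1],800-x); out[y:y+h,x:x+w]=c[:h,:w]
    cv2.imwrite(name,out)
E
python3 - <<'E'
from crop import *
t=cv2.imread("pics/top0.png");s=cv2.imread("pics/scene0.png")
mont([(crop(t,355,208,87,50,6),0,0),(crop(t,305,135,55,75,5),525,0),(crop(t,222,216,56,46,6),0,310),(crop(t,300,203,36,84,2.5),350,310),(crop(t,208,160,80,60,4),450,385)],"pics/m1.png")
mont([(crop(s,225,140,90,75,5),0,0),(crop(s,270,170,65,110,5),460,0),(crop(s,380,190,85,60,5),0,385)],"pics/m2.png")
E
```

```text
(no output)
```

View pics/m1.png

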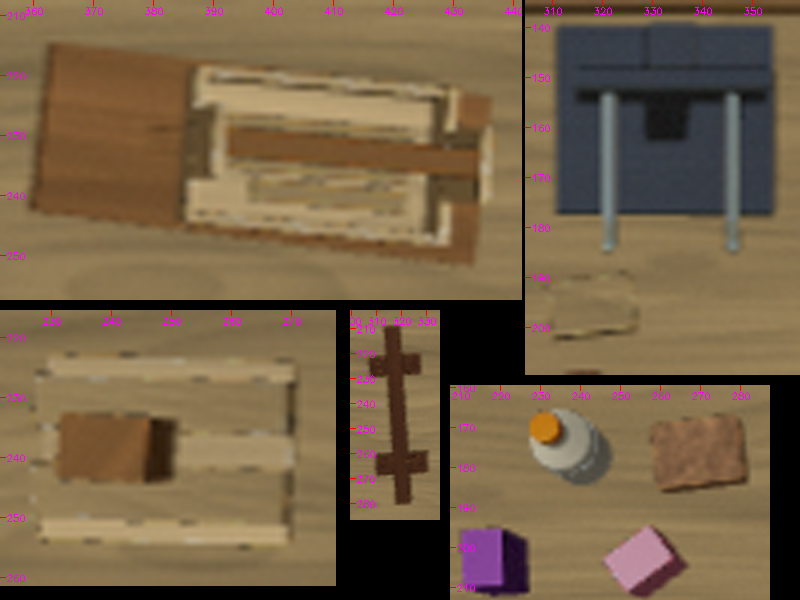

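View pics/m2.png

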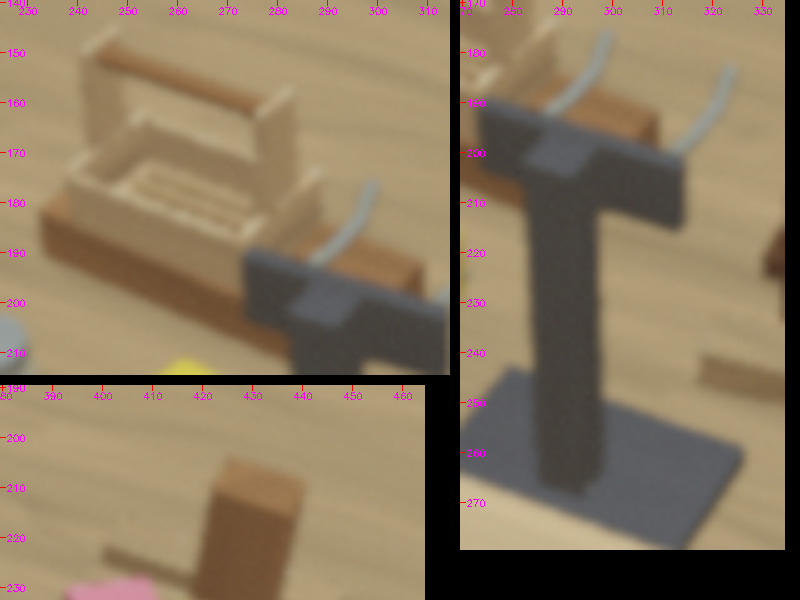

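Top crop: board corners are (362.8,214.5), (360,242.3), (433.3,251.5), (436.2,223.3). The clear dowel runs (392.5,230.8)–(434.5,234.7), the prongs sit at columns 321/346 with tips at row 184, and the leg top face is (231.8,232.8)…(245.8,244.2). It's brown and stands in the cradle, so it fits the description. No mortise shows on the bare left part of the board, so it lies under the tote.

```bash
cat > geo.py <<'E'
import numpy as np,cv2
from workcell import imaging,telemetry
from scipy.optimize import least_squares
from scipy.spatial.transform import Rotation as R
P={n:imaging.camera_params(n) for n in("top","scene")}
F=np.diag([1,-1,-1.])
def proj(n,X):
    p=P[n];M=p["pose"];Rc=F@M[:3,:3].T;t=-Rc@M[:3,3]
    return cv2.projectPoints(np.atleast_2d(np.array(X,float)),cv2.Rodrigues(Rc)[0],t,p["camera_matrix"],p["D"])[0][:,0]
def pl(q,X):
    c,s=np.cos(q[2]),np.sin(q[2]);X=np.atleast_2d(np.array(X,float))
    return np.c_[q[0]+c*X[:,0]-s*X[:,1],q[1]+s*X[:,0]+c*X[:,1],X[:,2]]
def fit(obs,q0):
    # obs: list of (cam, local point with world z, pixel)
    f=lambda q:np.concatenate([(proj(n,pl(q,X))[0]-px) for n,X,px in obs])
    r=least_squares(f,q0);print("pose",r.x.round(4),"res",r.fun.round(1));return r.x
def toolmove(target,yaw_axis=None):
    """target TCP world; yaw = desired world heading of tool y axis (mod pi); tool kept pointing down"""
    s=telemetry.get_state();o=s["orientation"];Rt=R.from_quat([o[1],o[2],o[3],o[0]])
    d=Rt.inv().apply(np.array(target)-s["tcp_pos"])*1000
    y=Rt.as_matrix()[:,1];h=np.arctan2(y[1],y[0])
    out=["t=%.2f"%s["clock"],"shift",d.round(1).tolist()]
    if yaw_axis is not None:
        dy=(yaw_axis-h+np.pi/2)%np.pi-np.pi/2
        z=np.array([0,0,-1.]);x=np.cross([np.cos(h+dy),np.sin(h+dy),0],z)
        T=R.from_matrix(np.c_[x,[np.cos(h+dy),np.sin(h+dy),0],z])
        out+=["rotvec",(Rt.inv()*T).as_rotvec().round(4).tolist()]
    print(*out)
E
python3 - <<'E'
from geo import *
print("board");b=fit([("top",[.05,.13,.04],(362.8,214.5)),("top",[-.05,.13,.04],(360,242.3)),("top",[-.05,-.13,.04],(433.3,251.5)),("top",[.05,-.13,.04],(436.2,223.3))],[.38,-.25,0])
print("tote");t=fit([("top",[0,.069,.155],(392.5,230.8)),("top",[0,-.069,.155],(434.5,234.7)),("scene",[0,-.069,.155],(244.5,150.5)),("scene",[0,.069,.155],(276.9,160.5))],[.38,-.28,0])
print("hook");h=fit([("top",[0,.038,.22],(321.1,153.1)),("top",[0,-.038,.22],(345.9,153.1)),("top",[-.095,.038,.238],(320.9,184)),("top",[-.095,-.038,.238],(345.9,184)),("scene",[-.095,-.038,.238],(298.7,176.5)),("scene",[-.095,.038,.238],(323.5,183.5))],[.6,-.03,0])
print("leg");l=fit([("top",[.018,.025,.124],(231.8,232.8)),("top",[.018,-.025,.124],(246.5,233.2)),("top",[-.018,-.025,.124],(245.8,244.2)),("top",[-.018,.025,.124],(231,243.5))],[.38,.28,0])
print("seat",pl(h,[-.065,0,.232]),"holes",pl(b,[[0,.05,.04],[0,-.05,.04]]))
toolmove([t[0],t[1],.155-.019+.1],t[2])
E
```

```text
board
pose [ 0.4964 -0.26   -0.1181] res [ 0.3 -0.2 -0.2  0.3 -0.  -0.  -0.1 -0.1]
tote
pose [ 0.4952 -0.2912 -0.0856] res [ 0.3 -0.2  0.6 -0.3 -0.1 -0.9  1.1  0.9]
hook
pose [ 7.397e-01 -2.830e-02  6.000e-04] res [ 0.2  0.4 -0.4  0.5  0.2 -1.3 -0.  -1.2  0.4 -1.1  0.2 -0.9]
leg
pose [ 0.4738  0.2833 -0.0366] res [-0.2 -0.1  0.1  0.1  0.1 -0.  -0.   0. ]
seat [[ 0.67468188 -0.02836983  0.232     ]] holes [[ 0.50232171 -0.2103852   0.04      ]
 [ 0.49053966 -0.30968869  0.04      ]]
t=0.10 shift [-565.3, -677.3, -4.6] rotvec [-0.0015, 0.0008, 1.3045]
```

Heading to above the tote handle.

Call:
step_arm:
  moves:
    - [[-215,-257,-10],[0,0,0.7],85]
    - [[-215,-257,-10],[0,0,0.7],85]
    - [[-215,-257,-10],[0,0,0.7],85]
    - [[-215,-257,-10],[0,0,0.7],85]
    - [[-215,-257,-10],[0,0,0.7],85]
    - [[-215,-257,-10],[0,0,0.7],85]
    - [[-215,-257,-10],[0,0,0.7],85]
    - [[-215,-257,-10],[0,0,0.7],85]

```text
clock: 0.77
tcp_pos: [0.3106, 0.2244, 0.2411]
orientation: [0.0, 0.502, 0.865, -0.0]
wrist_force: [1.1, -0.3, -0.3]
finger_gap: 0.085
grip_force: 0.0
```

```bash
python3 -c "
from geo import *
toolmove([.495,-.291,.236],-.0856)"
```

```text
t=0.77 shift [-538.9, -95.9, 5.1] rotvec [0.0, 0.0, 0.6052]
```

Call:
step_arm:
  moves:
    - [[-310,-55,0],[0,0,0.605],85]
    - [[-310,-55,0],[0,0,0.605],85]
    - [[-310,-55,0],[0,0,0.605],85]
    - [[-310,-55,0],[0,0,0.605],85]
    - [[-310,-55,0],[0,0,0.605],85]
    - [[-310,-55,0],[0,0,0.605],85]
    - [[-310,-55,0],[0,0,0.605],85]
    - [[-310,-55,0],[0,0,0.605],85]

```text
clock: 1.43
tcp_pos: [0.4178, -0.0741, 0.241]
orientation: [0.001, 0.738, 0.675, -0.0]
wrist_force: [1.1, -0.1, 0.6]
finger_gap: 0.0849
grip_force: 0.0
```

```bash
python3 -c "
from geo import *
toolmove([.495,-.291,.236],-.0856)"
```

```text
t=1.43 shift [-209.2, 96.3, 5.3] rotvec [0.0007, 0.001, -0.0037]
```

Call:
step_arm:
  moves:
    - [[-209,96,5],[0,0,-0.004],60]
    - [[-209,96,5],[0,0,-0.004],60]
    - [[-209,96,5],[0,0,-0.004],60]
    - [[-209,96,5],[0,0,-0.004],60]
    - [[-209,96,5],[0,0,-0.004],60]
    - [[-209,96,5],[0,0,-0.004],60]
    - [[-209,96,5],[0,0,-0.004],60]
    - [[-209,96,5],[0,0,-0.004],60]

```text
clock: 2.1
tcp_pos: [0.4941, -0.2876, 0.2349]
orientation: [-0.001, 0.736, 0.677, -0.0]
wrist_force: [0.1, -0.3, 0.9]
finger_gap: 0.0596
grip_force: 0.0
```

```bash
python3 -c "
from geo import *
from crop import *
toolmove([.495,-.291,.136],-.0856)
t=imaging.read_camera('top')[:,:,::-1];s=imaging.read_camera('scene')[:,:,::-1]
mont([(crop(t.copy(),355,180,90,80,5),0,0),(crop(s.copy(),230,105,70,90,5),450,0)],'pics/m3.png')"
```

```text
t=2.10 shift [-3.5, 1.4, 98.9] rotvec [-0.0019, -0.0016, 0.0015]
```

View pics/m3.png

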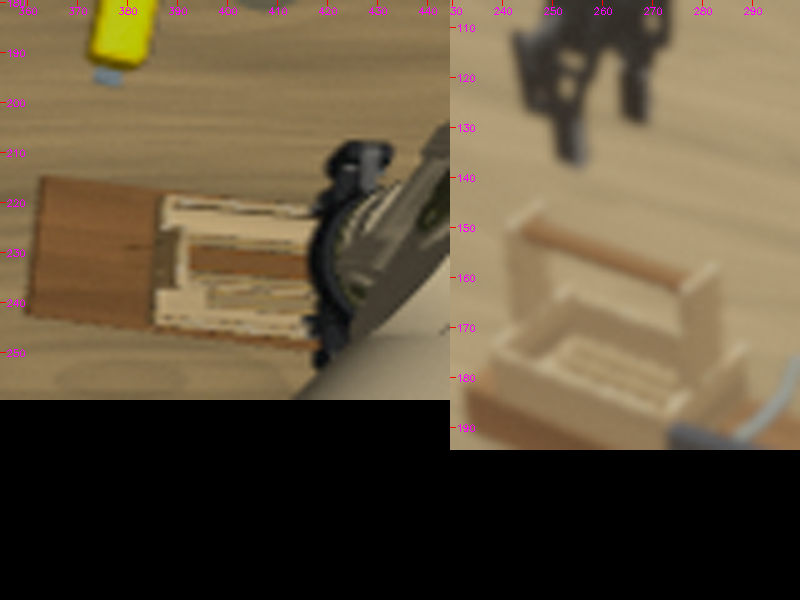

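The open fingers (scene (255,137) and (267,124)) straddle the dowel about mid-length. Next I descend and close.

Call:
step_arm:
  moves:
    - [[-3,1,40],[0,0,0],60]
    - [[-3,1,80],[0,0,0],60]
    - [[-3,1,99],[0,0,0],60]
    - [[-3,1,99],[0,0,0],60]
    - [[-3,1,99],[0,0,0],40]
    - [[-3,1,99],[0,0,0],5]
    - [[-3,1,99],[0,0,0],5]
    - [[-3,1,99],[0,0,0],5]
  grip_force: 60

```text
clock: 2.87
tcp_pos: [0.4962, -0.2903, 0.1397]
orientation: [0.002, 0.735, 0.678, 0.0]
wrist_force: [-2.0, 0.6, 2.7]
finger_gap: 0.0141
grip_force: 58.4
```

Call:
step_arm:
  moves:
    - [[0,0,0],[0,0,0],5]
    - [[0,0,0],[0,0,0],5]
    - [[0,0,0],[0,0,0],5]
    - [[0,0,0],[0,0,0],5]
    - [[0,0,0],[0,0,0],5]
    - [[0,0,0],[0,0,0],5]

```text
clock: 3.37
tcp_pos: [0.4959, -0.2903, 0.1396]
orientation: [0.002, 0.736, 0.677, 0.0]
wrist_force: [-1.7, 1.5, 7.3]
finger_gap: 0.014
grip_force: 58.4
```

Call:
step_arm:
  moves:
    - [[0,0,-5],[0,0,0],5]
    - [[0,0,-15],[0,0,0],5]
    - [[0,0,-30],[0,0,0],5]
    - [[0,0,-50],[0,0,0],5]
    - [[0,0,-75],[0,0,0],5]
    - [[0,0,-100],[0,0,0],5]
    - [[0,0,-120],[0,0,0],5]
    - [[0,0,-125],[0,0,0],5]

```text
clock: 4.03
tcp_pos: [0.4964, -0.2907, 0.2665]
orientation: [0.003, 0.735, 0.678, 0.001]
wrist_force: [0.0, 0.2, -4.8]
finger_gap: 0.0142
grip_force: 58.7
```

```bash
python3 -c "
from geo import *
from crop import *
s=telemetry.get_state();print(s['tcp_pos'],s['wrist_force'],s['ft_torque'],s['finger_gap'])
t=imaging.read_camera('top')[:,:,::-1];s=imaging.read_camera('scene')[:,:,::-1]
mont([(crop(t.copy(),355,180,90,80,5),0,0),(crop(s.copy(),230,85,70,120,5),450,0)],'pics/m4.png')"
```

```text
[ 0.49644894 -0.2906623   0.26654212] [ 0.04886509  0.1623908  -4.80321141] [-0.13561516 -0.08845409  0.04095324] 0.014195545460777417
```

View pics/m4.png

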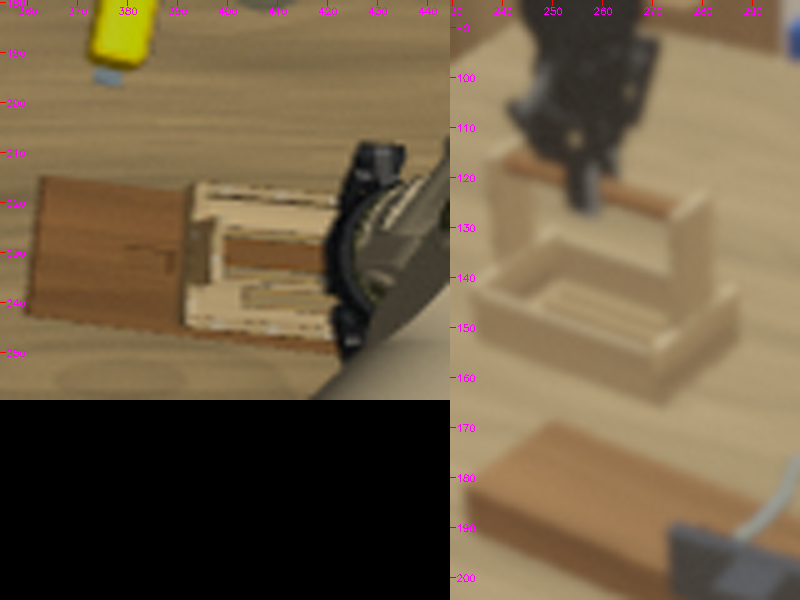

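Tote is lifted and level (scene dowel (240.5,116)–(275,127)). The mortise now shows as a dark L near top (380–389, 229–233). Fitting the dowel's in-hand pose.

```bash
python3 -c "
from geo import *
obs=[('scene',-1,(240.5,116.1)),('scene',1,(275.1,127.1)),('top',1,(399.5,229.5))]
def f(q):
    d=np.array([-np.sin(q[3]),np.cos(q[3]),np.tan(q[4])])*.069
    return np.concatenate([proj(n,np.array(q[:3])+s*d)[0]-p for n,s,p in obs])
r=least_squares(f,[.495,-.29,.285,-.08,0]);print(r.x.round(4),r.fun.round(1))
toolmove([.575,-.09,.266],0.0006)
"
```

```text
[ 0.4964 -0.2924  0.2809 -0.078  -0.0055] [ 0.  -0.   0.7  0.1  0.6 -0.3]
t=4.13 shift [206.0, 62.5, -2.6] rotvec [0.0023, 0.0015, -0.0826]
```

```bash
python3 -c "
from geo import *
toolmove([.575,-.028,.262],0.0006)
"
```

```text
t=4.13 shift [267.8, 57.4, 1.3] rotvec [0.0023, 0.0015, -0.0826]
```

Call:
step_arm:
  moves:
    - [[8,2,0],[0,0,-0.01],5]
    - [[27,6,0],[0,0,-0.02],5]
    - [[54,12,0],[0,0,-0.03],5]
    - [[86,18,0],[0,0,-0.04],5]
    - [[118,25,0],[0,0,-0.05],5]
    - [[150,32,0],[0,0,-0.06],5]
    - [[182,39,0],[0,0,-0.07],5]
    - [[212,45,0],[0,0,-0.083],5]

```text
clock: 4.8
tcp_pos: [0.5567, -0.0794, 0.26]
orientation: [-0.002, 0.706, 0.708, -0.001]
wrist_force: [1.1, 0.3, -3.2]
finger_gap: 0.014
grip_force: 58.7
```

Call:
step_arm:
  moves:
    - [[24,5,1],[0,0,0],5]
    - [[40,9,1],[0,0,0],5]
    - [[49,11,1],[0,0,0],5]
    - [[54,13,1],[0,0,0],5]
    - [[54,13,1],[0,0,0],5]
    - [[54,13,1],[0,0,0],5]
    - [[54,13,1],[0,0,0],5]

```text
clock: 5.38
tcp_pos: [0.5702, -0.0291, 0.2609]
orientation: [-0.0, 0.707, 0.707, -0.0]
wrist_force: [1.2, -0.4, -3.8]
finger_gap: 0.014
grip_force: 58.7
```

```bash
python3 -c "
from geo import *
from crop import *
t=imaging.read_camera('top')[:,:,::-1];s=imaging.read_camera('scene')[:,:,::-1]
mont([(crop(t.copy(),300,135,60,90,6),0,0),(crop(s.copy(),260,115,80,90,5),380,0)],'pics/m5.png')
toolmove([.675,-.0285,.247],0.0006)"
```

```text
t=5.48 shift [0.8, 104.8, 14.2] rotvec [-0.0001, 0.0001, -0.0012]
```

View pics/m5.png

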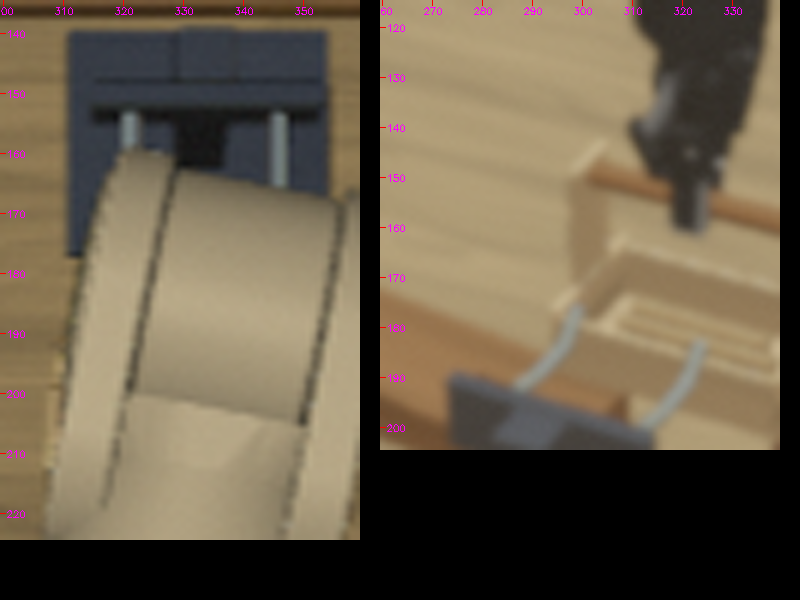

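The tote is level and stands in front of the prongs (tips at scene (298,177) and (323,184)), dowel above them. Moving it in.

Call:
step_arm:
  moves:
    - [[0,4,5],[0,0,0],5]
    - [[0,14,11],[0,0,0],5]
    - [[0,29,13],[0,0,0],5]
    - [[0,47,13],[0,0,0],5]
    - [[1,65,13],[0,0,0],5]
    - [[1,83,13],[0,0,0],5]
    - [[1,96,13],[0,0,0],5]
    - [[1,104,13],[0,0,0],5]

```text
clock: 6.15
tcp_pos: [0.6766, -0.0275, 0.2465]
orientation: [-0.0, 0.707, 0.707, 0.0]
wrist_force: [-0.5, 0.5, -4.3]
finger_gap: 0.014
grip_force: 58.8
```

```bash
python3 -c "
from geo import *
print(telemetry.get_state()['tcp_pos'],telemetry.get_state()['wrist_force'])
toolmove([.675,-.0285,.217],0.0006)"
```

```text
[ 0.67656467 -0.02745464  0.2464952 ] [-0.47634384  0.52233987 -4.26566658]
t=6.15 shift [-1.1, -1.6, 29.5] rotvec [-0.0001, -0.0002, -0.0]
```

Lowering slowly onto the prongs while watching the force.

Call:
step_arm:
  moves:
    - [[-1,-2,5],[0,0,0],5]
    - [[-1,-2,11],[0,0,0],5]
    - [[-1,-2,17],[0,0,0],5]
    - [[-1,-2,21],[0,0,0],5]
    - [[-1,-2,24],[0,0,0],5]
    - [[-1,-2,26],[0,0,0],5]
    - [[-1,-2,26],[0,0,0],5]
    - [[-1,-2,26],[0,0,0],5]

```text
clock: 6.82
tcp_pos: [0.6723, -0.028, 0.2225]
orientation: [0.0, 0.707, 0.707, 0.0]
wrist_force: [-0.4, 1.0, -4.1]
finger_gap: 0.0138
grip_force: 58.9
```

Call:
step_arm:
  moves:
    - [[0,0,1],[0,0,0],5]
    - [[0,0,2],[0,0,0],5]
    - [[0,0,3],[0,0,0],5]
    - [[0,0,3],[0,0,0],5]
    - [[0,0,3],[0,0,0],5]

```text
clock: 7.23
tcp_pos: [0.6724, -0.028, 0.2192]
orientation: [-0.0, 0.707, 0.707, 0.0]
wrist_force: [0.6, -0.6, -4.1]
finger_gap: 0.0138
grip_force: 58.9
```

Call:
step_arm:
  moves:
    - [[0,0,1],[0,0,0],5]
    - [[0,0,2],[0,0,0],5]
    - [[0,0,3],[0,0,0],5]
    - [[0,0,3],[0,0,0],5]
    - [[0,0,3],[0,0,0],5]

```text
clock: 7.65
tcp_pos: [0.6725, -0.028, 0.2165]
orientation: [0.0, 0.707, 0.707, 0.0]
wrist_force: [0.5, 0.6, -3.5]
finger_gap: 0.0138
grip_force: 59.3
```

Call:
step_arm:
  moves:
    - [[0,0,0.5],[0,0,0],5]
    - [[0,0,1],[0,0,0],5]
    - [[0,0,1.5],[0,0,0],5]
    - [[0,0,2],[0,0,0],5]
    - [[0,0,2],[0,0,0],5]

```text
clock: 8.07
tcp_pos: [0.6726, -0.0281, 0.2162]
orientation: [0.001, 0.707, 0.707, 0.001]
wrist_force: [-3.3, 0.1, 6.7]
finger_gap: 0.0139
grip_force: 60.1
```

The force rose by 11 N, so the dowel sits on the prongs. Opening partly and checking.

Call:
step_arm:
  moves:
    - [[0,0,-1],[0,0,0],17]
    - [[0,0,-1],[0,0,0],20]
    - [[0,0,-1],[0,0,0],26]
    - [[0,0,-1],[0,0,0],34]
    - [[0,0,-1],[0,0,0],42]
    - [[0,0,-1],[0,0,0],42]
    - [[0,0,-1],[0,0,0],42]

```text
clock: 8.65
tcp_pos: [0.6724, -0.028, 0.215]
orientation: [-0.0, 0.707, 0.707, -0.0]
wrist_force: [0.6, 0.4, -0.6]
finger_gap: 0.0424
grip_force: 0.0
```

Call:
step_arm:
  moves:
    - [[0,0,-5],[0,0,0],42]
    - [[0,0,-15],[0,0,0],42]
    - [[0,0,-30],[0,0,0],42]
    - [[0,0,-50],[0,0,0],42]
    - [[0,0,-70],[0,0,0],42]
    - [[0,0,-90],[0,0,0],42]
    - [[0,0,-100],[0,0,0],42]

```text
clock: 9.23
tcp_pos: [0.6729, -0.0281, 0.3194]
orientation: [0.002, 0.707, 0.707, 0.001]
wrist_force: [0.4, 0.4, 0.7]
finger_gap: 0.0417
grip_force: 0.0
```

```bash
python3 -c "
from geo import *
toolmove([.49,.14,.32],-.0366)"
```

```text
t=9.23 shift [168.3, -182.8, -1.5] rotvec [0.0047, 0.0006, 0.0376]
```

Call:
step_arm:
  moves:
    - [[168,-183,-1],[0,0,0.037],70]
    - [[168,-183,-1],[0,0,0.037],70]
    - [[168,-183,-1],[0,0,0.037],70]
    - [[168,-183,-1],[0,0,0.037],70]
    - [[168,-183,-1],[0,0,0.037],70]
    - [[168,-183,-1],[0,0,0.037],70]
    - [[168,-183,-1],[0,0,0.037],70]
    - [[168,-183,-1],[0,0,0.037],70]

```text
clock: 9.9
tcp_pos: [0.488, 0.1412, 0.3183]
orientation: [0.001, 0.719, 0.696, 0.001]
wrist_force: [-0.1, -0.3, 0.1]
finger_gap: 0.0698
grip_force: 0.0
```

```bash
python3 -c "
from geo import *
from crop import *
t=imaging.read_camera('top')[:,:,::-1];s=imaging.read_camera('scene')[:,:,::-1]
cv2.imwrite('pics/top6.png',t)
mont([(crop(t.copy(),355,208,87,50,6),0,0),(crop(s.copy(),265,140,80,80,5),0,300),(crop(t.copy(),300,135,66,65,6),400,300),(crop(t.copy(),376,220,20,20,13),530,0)],'pics/m6.png')
toolmove([.4738,.2833,.20],-.0366)"
```

```text
t=10.00 shift [142.9, -21.5, 117.3] rotvec [0.0023, -0.0001, 0.001]
```

View pics/m6.png

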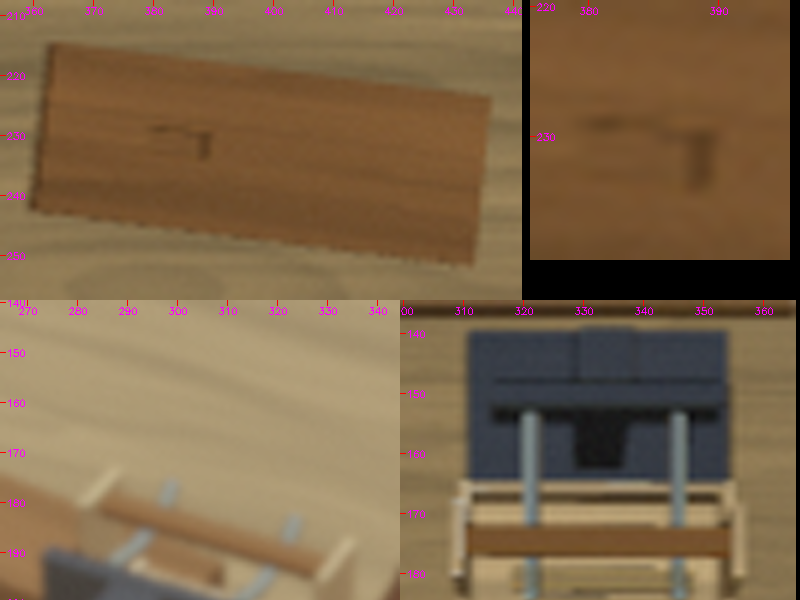

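Tote hangs on both prongs, dowel at top row 175 between end boards at columns 311 and 354. The mortise's dark edges form an L with its corner near (390,230), so hole0 is the board's left hole. I'll compare with the board fit.

```bash
python3 -c "
from geo import *
b=fit([('top',[.05,.13,.04],(362.8,214.5)),('top',[-.05,.13,.04],(359.8,242.3)),('top',[-.05,-.13,.04],(433.2,251.7)),('top',[.05,-.13,.04],(436.2,223.7))],[.49,-.26,-.11])
print(pl(b,[0,.05,.04]))
print(proj('top',pl(b,[[.0075,.0675,.04],[.0075,.0325,.04],[-.0075,.0325,.04],[-.0075,.0675,.04]])).round(1))
print(proj('top',pl(b,[[.0075,.0675,.015],[.0075,.0325,.015],[-.0075,.0325,.015]])).round(1))
"
```

```text
pose [ 0.4959 -0.2598 -0.1223] res [ 0.3 -0.2 -0.1  0.2 -0.1  0.1 -0.1 -0.2]
[[ 0.50200097 -0.21013548  0.04      ]]
[[379.3 228.5]
 [389.1 229.8]
 [388.7 234. ]
 [378.8 232.7]]
[[378.4 228.7]
 [388.1 230. ]
 [387.6 234.1]]
```

Call:
step_arm:
  moves:
    - [[143,-21,0],[0.002,0,0],80]
    - [[143,-21,0],[0.002,0,0],80]
    - [[143,-21,0],[0.002,0,0],80]
    - [[143,-21,0],[0.002,0,0],80]
    - [[143,-21,50],[0.002,0,0],80]
    - [[143,-21,100],[0.002,0,0],80]
    - [[143,-21,117],[0.002,0,0],80]
    - [[143,-21,117],[0.002,0,0],80]

```text
clock: 10.67
tcp_pos: [0.4702, 0.2809, 0.1914]
orientation: [-0.003, 0.72, 0.694, -0.007]
wrist_force: [-0.9, 0.6, -1.4]
finger_gap: 0.0797
grip_force: 0.0
```

```bash
python3 -c "
from geo import *
toolmove([.4738,.2833,.080],-.0366)"
```

```text
t=10.67 shift [3.1, 5.1, 111.3] rotvec [-0.0143, 0.0058, -0.001]
```

Mortise fit matches within half a pixel. Descending onto the leg (command-relative: 120 down).

Call:
step_arm:
  moves:
    - [[0,0,0],[0,0,0],80]
    - [[0,0,0],[0,0,0],80]
    - [[0,0,0],[0,0,0],80]
    - [[0,0,0],[0,0,0],80]

```text
clock: 11.0
tcp_pos: [0.4755, 0.2839, 0.2021]
orientation: [0.0, 0.72, 0.694, 0.002]
wrist_force: [0.1, -0.5, 0.6]
finger_gap: 0.0799
grip_force: 0.0
```

```bash
python3 -c "
from geo import *
toolmove([.4738,.2833,.080],-.0366)
from crop import *
t=imaging.read_camera('top')[:,:,::-1];s=imaging.read_camera('scene')[:,:,::-1]
mont([(crop(t.copy(),205,190,80,80,5),0,0),(crop(s.copy(),390,140,70,110,5),420,0)],'pics/m7.png')
"
```

```text
t=11.00 shift [-0.9, -2.0, 122.1] rotvec [0.0027, -0.0022, -0.0001]
```

View pics/m7.png

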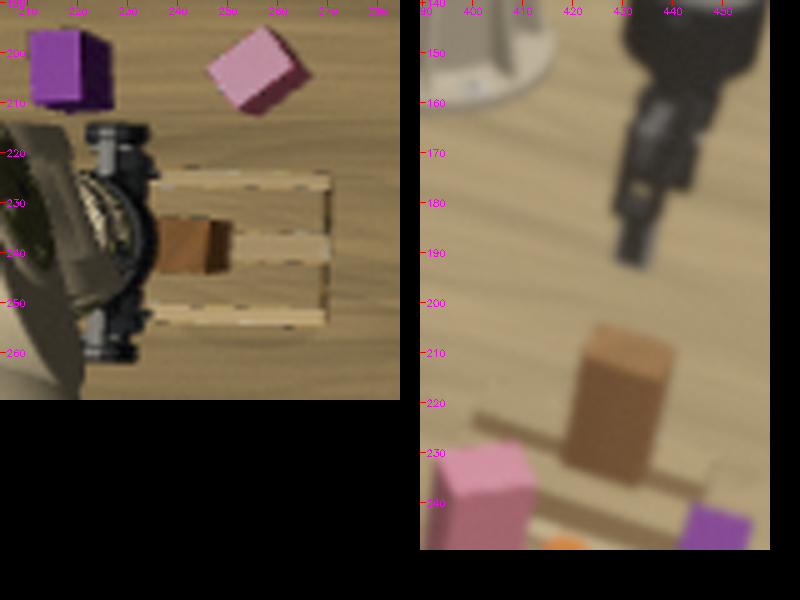

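The brown leg in the cradle (top (244,239), scene (430,220)) is right under the open fingers; the pink and purple ones stay clear.

Call:
step_arm:
  moves:
    - [[-1,-2,30],[0.002,-0.002,0],75]
    - [[-1,-2,65],[0.002,-0.002,0],75]
    - [[-1,-2,95],[0.002,-0.002,0],75]
    - [[-1,-2,112],[0.002,-0.002,0],75]
    - [[-1,-2,121],[0.002,-0.002,0],75]
    - [[-1,-2,121],[0.002,-0.002,0],75]
    - [[-1,-2,121],[0.002,-0.002,0],75]

```text
clock: 11.68
tcp_pos: [0.4717, 0.2828, 0.0791]
orientation: [-0.001, 0.72, 0.694, -0.002]
wrist_force: [0.6, -0.3, -0.3]
finger_gap: 0.075
grip_force: 0.0
```

```bash
python3 -c "
from geo import *
toolmove([.4738,.2833,.080],-.0366)"
```

```text
t=11.68 shift [0.6, 2.1, -0.9] rotvec [-0.0031, 0.0015, 0.0006]
```

Closing gently, then firming the grip.

Call:
step_arm:
  moves:
    - [[0,2,0],[-0.002,0.001,0],60]
    - [[0,2,0],[-0.002,0.001,0],48]
    - [[0,2,0],[-0.002,0.001,0],40]
    - [[0,2,0],[-0.002,0.001,0],30]
    - [[0,2,0],[-0.002,0.001,0],25]
    - [[0,2,0],[-0.002,0.001,0],25]
    - [[0,2,0],[-0.002,0.001,0],25]
    - [[0,2,0],[-0.002,0.001,0],25]
  grip_force: 25

```text
clock: 12.35
tcp_pos: [0.4742, 0.2829, 0.0796]
orientation: [0.0, 0.72, 0.694, 0.0]
wrist_force: [1.1, -0.5, 6.9]
finger_gap: 0.0358
grip_force: 31.6
```

Call:
step_arm:
  moves:
    - [[0,0,0],[0,0,0],25]
    - [[0,0,0],[0,0,0],25]
    - [[0,0,0],[0,0,0],25]
  grip_force: 50

```text
clock: 12.6
tcp_pos: [0.4742, 0.2828, 0.0796]
orientation: [0.0, 0.72, 0.694, 0.0]
wrist_force: [-0.0, -0.6, 6.2]
finger_gap: 0.036
grip_force: 49.8
```

Call:
step_arm:
  moves:
    - [[0,0,-3],[0,0,0],25]
    - [[0,0,-10],[0,0,0],25]
    - [[0,0,-25],[0,0,0],25]
    - [[0,0,-50],[0,0,0],25]
    - [[0,0,-80],[0,0,0],25]
    - [[0,0,-110],[0,0,0],25]
    - [[0,0,-130],[0,0,0],25]
    - [[0,0,-140],[0,0,0],25]

```text
clock: 13.27
tcp_pos: [0.4743, 0.283, 0.2217]
orientation: [0.0, 0.72, 0.694, 0.001]
wrist_force: [0.1, 0.5, -1.2]
finger_gap: 0.0355
grip_force: 50.1
```

```bash
python3 -c "
from geo import *
s=telemetry.get_state();print(s['tcp_pos'],s['wrist_force'],s['finger_gap'])
toolmove([.45,.0,.225],-.1223)"
```

```text
[0.47434324 0.28302803 0.22165007] [ 0.05124179  0.47798182 -1.24643465] 0.035519215883840445
t=13.27 shift [-283.7, -14.2, -3.6] rotvec [0.0017, -0.0009, 0.0864]
```

Call:
step_arm:
  moves:
    - [[-10,0,0],[0,0,0.01],25]
    - [[-35,-2,0],[0,0,0.02],25]
    - [[-70,-3,0],[0,0,0.03],25]
    - [[-110,-5,0],[0,0,0.04],25]
    - [[-150,-7,0],[0,0,0.05],25]
    - [[-190,-9,0],[0,0,0.06],25]
    - [[-230,-11,0],[0,0,0.075],25]
    - [[-270,-13,0],[0,0,0.086],25]

```text
clock: 13.93
tcp_pos: [0.4485, 0.0113, 0.2166]
orientation: [-0.002, 0.749, 0.662, -0.002]
wrist_force: [-0.1, -0.1, -1.5]
finger_gap: 0.0355
grip_force: 50.1
```

```bash
python3 -c "
from geo import *
toolmove([.502,-.21,.22],-.1223)"
```

```text
t=13.93 shift [-213.1, 80.2, -3.6] rotvec [-0.0052, 0.0012, -0.0006]
```

Call:
step_arm:
  moves:
    - [[-35,13,0],[0,0,0],25]
    - [[-72,27,0],[0,0,0],25]
    - [[-108,41,0],[0,0,0],25]
    - [[-144,54,0],[0,0,0],25]
    - [[-175,66,0],[0,0,0],25]
    - [[-198,74,0],[0,0,0],25]
    - [[-212,80,0],[0,0,0],25]
    - [[-212,80,0],[0,0,0],25]

```text
clock: 14.6
tcp_pos: [0.5038, -0.2097, 0.2165]
orientation: [-0.001, 0.75, 0.661, -0.002]
wrist_force: [0.5, 0.2, -1.9]
finger_gap: 0.0359
grip_force: 50.2
```

Call:
step_arm:
  moves:
    - [[0,0,0],[0,0,0],25]
    - [[0,0,0],[0,0,0],25]
    - [[0,0,0],[0,0,0],25]
    - [[0,0,0],[0,0,0],25]

```text
clock: 14.93
tcp_pos: [0.5041, -0.2055, 0.2187]
orientation: [-0.001, 0.748, 0.663, -0.001]
wrist_force: [0.8, -0.0, -2.1]
finger_gap: 0.0361
grip_force: 50.2
```

```bash
python3 -c "
from geo import *
toolmove([.502,-.21,.145],-.1223)
from crop import *
t=imaging.read_camera('top')[:,:,::-1];s=imaging.read_camera('scene')[:,:,::-1]
cv2.imwrite('pics/s8.png',s)
mont([(crop(t.copy(),345,180,80,80,5),0,0),(crop(s.copy(),240,100,64,110,6),410,0)],'pics/m8.png')
"
```

```text
t=14.93 shift [-4.6, -1.3, 73.7] rotvec [-0.0022, 0.0008, 0.002]
```

View pics/m8.png

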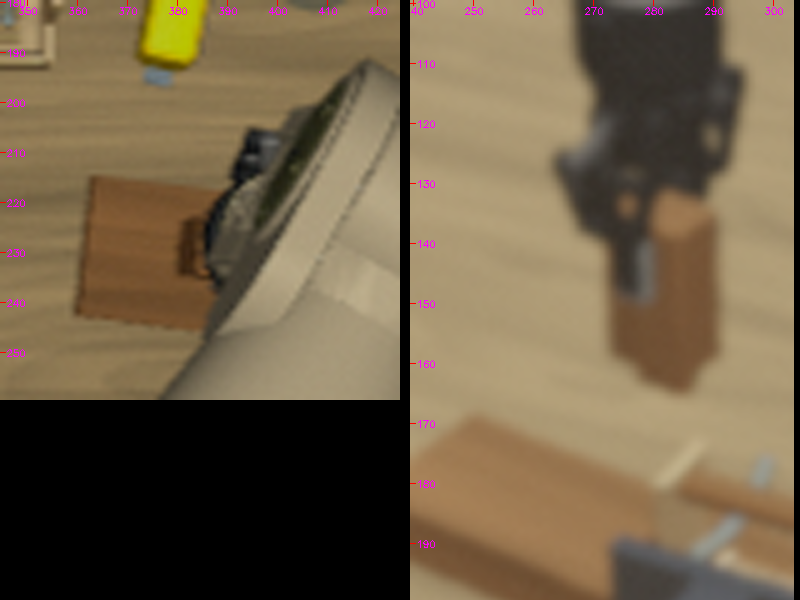

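Leg is upright in the fingers, block lower edge at scene row ~159 and tenon tip at (286,165). Checking its in-hand position against the prediction.

```bash
python3 -c "
from geo import *
s=telemetry.get_state();p=s['tcp_pos'];z=p[2]-.0636
o=s['orientation'];y=R.from_quat([o[1],o[2],o[3],o[0]]).as_matrix();h=np.arctan2(y[1,1],y[0,1]);h=(h+np.pi/2)%np.pi-np.pi/2;print('yaw',h,'tilt',y[:,2])
print(p)
q=[p[0],p[1],h]
for nm,hx,hy,zs in(('block',.018,.025,(.018,.108)),('tenon',.006,.016,(0,))):
  for zz in zs:
    print(nm,zz,[proj('scene',pl(q,[a*hx,b*hy,z+zz]))[0].round(1).tolist() for a,b in((1,1),(1,-1),(-1,-1),(-1,1))])
"
python3 - <<'E'
import cv2
from crop import *
s=cv2.imread('pics/s8.png'); cv2.imwrite('pics/m9.png',crop(s,262,122,40,48,12))
E
```

```text
yaw -0.12046911809490135 tilt [-1.71619091e-03 -9.20528251e-04 -9.99998104e-01]
[ 0.50429826 -0.20589316  0.21888977]
block 0.018 [[284.6, 163.3], [272.1, 158.5], [278.9, 153.6], [291.3, 158.2]]
block 0.108 [[283.6, 138.5], [270.6, 133.9], [277.7, 129.2], [290.6, 133.6]]
tenon 0 [[284.8, 165.5], [276.8, 162.4], [279.1, 160.7], [287.0, 163.8]]
```

View pics/m9.png

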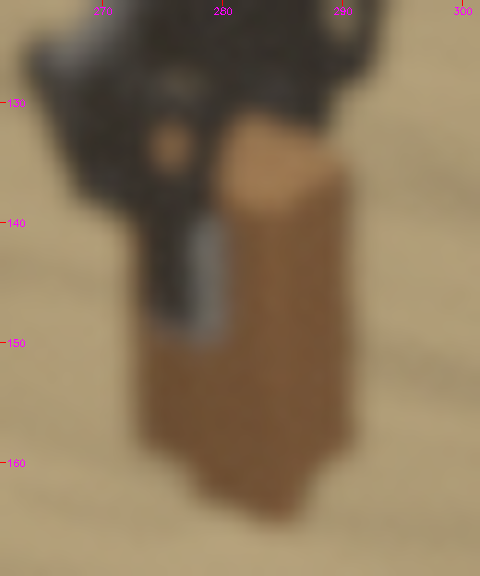

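Agreement is within a pixel, so I descend to the hover height.

Call:
step_arm:
  moves:
    - [[-4,-1,15],[-0.002,0,0.002],25]
    - [[-4,-1,35],[-0.002,0,0.002],25]
    - [[-4,-1,55],[-0.002,0,0.002],25]
    - [[-4,-1,73],[-0.002,0,0.002],25]
    - [[-4,-1,87],[-0.002,0,0.002],25]
    - [[-4,-1,96],[-0.002,0,0.002],25]
    - [[-4,-1,100],[-0.002,0,0.002],25]
    - [[-4,-1,100],[-0.002,0,0.002],25]

```text
clock: 15.7
tcp_pos: [0.5023, -0.2103, 0.1181]
orientation: [-0.0, 0.749, 0.662, -0.001]
wrist_force: [-0.0, 0.2, -1.7]
finger_gap: 0.0356
grip_force: 50.3
```

Call:
step_arm:
  moves:
    - [[0,0,0],[0,0,0],25]
    - [[0,0,0],[0,0,0],25]
    - [[0,0,0],[0,0,0],25]
    - [[0,0,0],[0,0,0],25]
    - [[0,0,0],[0,0,0],25]
    - [[0,0,0],[0,0,0],25]
    - [[0,0,0],[0,0,0],25]
    - [[0,0,0],[0,0,0],25]

```text
clock: 16.37
tcp_pos: [0.5026, -0.2109, 0.1187]
orientation: [0.0, 0.75, 0.662, -0.0]
wrist_force: [-0.1, -0.2, -2.2]
finger_gap: 0.0357
grip_force: 50.3
```

```bash
python3 -c "
from geo import *
print(telemetry.get_state()['tcp_pos'])
toolmove([.502,-.2107,.1140],-.1223)"
```

```text
[ 0.50264211 -0.2108822   0.11866686]
t=16.37 shift [0.1, -0.7, 4.7] rotvec [0.0002, 0.0011, -0.0017]
```

Call:
step_arm:
  moves:
    - [[0,-0.7,2],[0,0,-0.002],25]
    - [[0,-0.7,4],[0,0,-0.002],25]
    - [[0,-0.7,4.5],[0,0,-0.002],25]
    - [[0,-0.7,4.5],[0,0,-0.002],25]
    - [[0,-0.7,4.5],[0,0,-0.002],25]
    - [[0,-0.7,4.5],[0,0,-0.002],25]
    - [[0,-0.7,4.5],[0,0,-0.002],25]
    - [[0,-0.7,4.5],[0,0,-0.002],25]

```text
clock: 17.03
tcp_pos: [0.502, -0.2108, 0.1142]
orientation: [0.0, 0.749, 0.663, -0.0]
wrist_force: [0.4, -0.9, -1.4]
finger_gap: 0.0354
grip_force: 50.3
```

```bash
python3 -c "
from geo import *
toolmove([.502,-.2107,.1140],-.1223)
from crop import *
t=imaging.read_camera('top')[:,:,::-1];s=imaging.read_camera('scene')[:,:,::-1]
s0=telemetry.get_state();p=s0['tcp_pos'];print(p,s0['qvel'].round(3))
z=p[2]-.0636;q=[.502,-.2101,-.1223]
print([proj('scene',pl(q,[a*.006,b*.016,z]))[0].round(1).tolist() for a,b in((1,1),(1,-1))],[proj('scene',pl(q,[a*.018,b*.025,z+.018]))[0].round(1).tolist() for a,b in((1,1),(1,-1),(-1,1))],'hole',[proj('scene',pl(q,[a*.0075,b*.0175,.04]))[0].round(1).tolist() for a,b in((1,1),(1,-1),(-1,-1))])
mont([(crop(s.copy(),262,145,45,50,10),0,0),(crop(s.copy(),255,160,70,60,5),455,0),(crop(t.copy(),300,140,66,60,5),455,300)],'pics/m10.png')
"
```

```text
t=17.03 shift [0.1, -0.0, 0.2] rotvec [0.0002, 0.0011, 0.0003]
[ 0.50198724 -0.21080116  0.11417885] [ 0.001  0.    -0.     0.     0.    -0.002]
[[285.1, 191.0], [277.5, 187.8]] [[284.9, 189.3], [272.9, 184.3], [291.4, 184.0]] hole [[285.3, 193.9], [277.0, 190.4], [279.7, 188.2]]
```

View pics/m10.png

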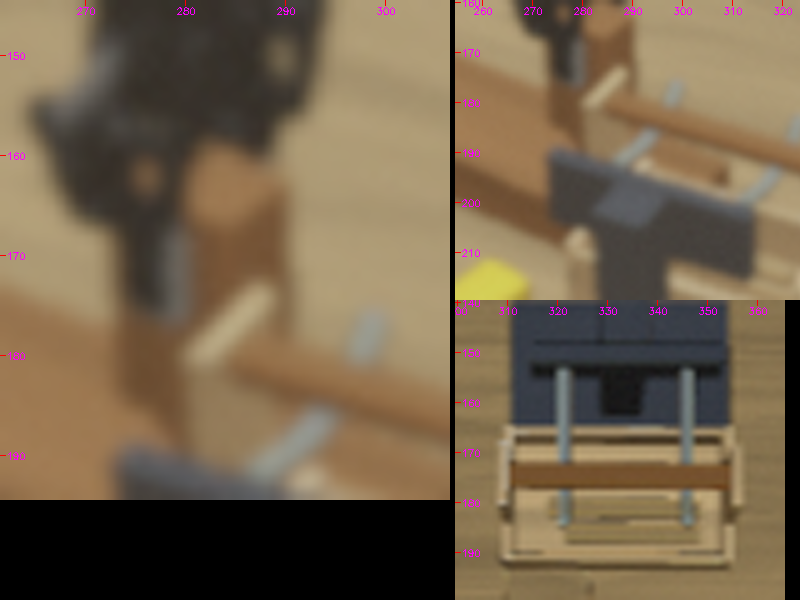

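The leg hovers about 10 mm above the mortise, with its lower end hidden behind the tote at scene (280,188). The tote hangs on both prongs, the arm is still, and there is no contact force.

```bash
python3 -c "
from workcell import env
print(env.hand_in())"
```

```text
the job is handed in; nothing more can be done
None
```

The job is handed in: the tote hangs by its handle on both prongs, released, and the gripper holds the leg still about 1 cm above the mortise, by measured arm pose (the final picture hid its tenon behind the tote).

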